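# Slip-test two cast discs on a tilting ramp

### The job

Slip-test the two cast discs: raise the hinged ramp slowly by its side handle until one disc slips down to the foot stop, and stop right there, so that the other disc stays where it lies and the ramp stays standing at that angle. Then record the angle: slide the loose gauge bar along the board, square to the ramp, in under the raised ramp until it gently bears against the underside all by itself, without forcing it in, and let go. Do not touch the discs or shift the other things on the bench.

Things in the scene. Friction and masses are not known exactly. Their poses are not given: they have to be found in the camera images.
- tester: fixed black board of the slip tester, 340 mm (its x) by 340 mm (its y, from -200 to +140) by 10 mm thick; origin on the bench, board top 10 mm above it; x points from the ramp's free end to its hinge, y to the left along the hinge axis (the handle's side), z up. The ramp's hinge runs between two small cheeks at x = +80 mm, y = -85 to +85, up to 40 mm high
- ramp (a joint): tilt of the ramp in rad: 0 lying flat, grows as the free (-x) end is raised, at most 0.75. The hinge is stiff (about 1.2 N m of friction) and so the ramp stays where it is left; raising it by the handle takes about 10 to 13 N
- hinge (a point): point on the hinge axis, mid-width, 24 mm above the bench; its axes are the ramp's own and tilt with it. The ramp is a bare aluminium plate 136 mm wide (y -68 to +68), 12 mm thick (z -6 to +6 mm here) and 155 mm long (x = 0 to -155 mm here); the foot stop is a lip 14 mm high across its hinge end, its face at x = -10 mm
- handle (a point): middle of the ramp's handle: a round horizontal bar 12 mm thick and 60 mm long (along y) with a small end collar, standing out from the ramp's +y side near the free end; 130 mm from the hinge (x), 104 mm to +y of mid-width and 21 mm above the plate's mid-plane, so 45 mm above the bench when flat; axes as the ramp. Free for 35 mm below it and on both sides; best pinched from above with the fingers closing across it, it can turn between them
- disc_1: cast resin disc, 50 mm across, 18 mm high, ridged top, lying on the upper half of the ramp; origin at the centre of its underside. Either disc may be the one that slips first; the slip angle is unknown, somewhere between 0.26 and 0.5 rad, and the second disc slips only about 0.05 to 0.09 rad above the first. A slipped disc rests with its centre 35 mm from the hinge axis
- disc_2: the other disc, alike in all that can be seen
- bar: loose plain metal gauge bar, 24 mm wide (x), 210 mm long (y), 36 mm high, 0.3 kg, lying on the board in front of the ramp's free end, about parallel to the hinge; x towards the ramp, origin at the centre of its underside, on the board top. Sliding it takes 1 to 3 N; 3 to 6 N more against the ramp is a snug fit
- bar_grip (a point): place to grip the bar from above (fingers closing across its 24 mm width): 73 mm from its centre towards its -y end, 26 mm above the board; it stays about 50 mm outside the ramp's -y side
- bar_edge (a point): point on the bar's upper edge on the hinge side (36 mm above the board, 12 mm from its mid-width), the edge that meets the ramp's underside
- glue: bystander: white bottle, 44 mm across, 105 mm high; origin under its base
- wheel: bystander: dark round casting, 116 mm across, 52 mm high; origin under its base
- cap: bystander: green open cap, 48 mm across, 50 mm high; origin under its base

How it is judged:
By the outcome, as a careful person would: the job done as asked, in the order asked, and still so for the second after the job is handed in, with the robot touching nothing.
It also fails if it takes over 72 s, if anything falls off the work surface, if the arm or the gripper's body presses on something with over 40 N, if the wrist force passes 120 N, or if a joint passes its speed limit or range.

### The arm

A 7-joint arm with a two-finger parallel gripper is mounted at the origin on the work surface. World frame = base frame: x ahead of the robot, y to its left, z up, the work surface at z = 0. Lengths are in mm, angles in degrees, forces in N, time in s.
With the tool pointing down it reaches from about 350 to 900 mm from the base axis. Payload 7.2 kg.
Tool frame: the origin (TCP) lies at the very end of the fingers, on their centre line; the grasp point (between the pads) lies 19 mm behind it; z points along the fingers, y is the line along which they close (so a half turn about z gives the same grasp; the last joint's range is limited). The gripper opens to 88 mm and grips with 3 to 60 N. Pads are 20 mm wide; open, the fingers measure 115 mm over their backs; the gripper's body (75 mm by 178 mm) begins 61 mm behind the grasp point.
Start: joints at [-79.252, 23.554, -0.728, 91.456, 0.321, 64.991, -4.71], TCP at [158.147, 604.664, 222.653] pointing down, gripper open.
Joint ranges: [-169.25, 169.25], [-16.82, 113.86], [-84.01, 82.57], [7.8, 145.47], [-59.2, 239.2], [7.22, 106.19], [-163.78, 163.78]. Speed limits (degrees/s): [136.94, 136.94, 172.46, 172.46, 180, 180, 180].

### API

Orientations are given as [roll, pitch, yaw] about the fixed x, y, z axes, in that order (R = Rz(yaw) Ry(pitch) Rx(roll)).
In Python, from station import get_obs, read_camera, workorder gives the robot as it stands.
- The arm moves only by the tool carry_out, never from a script. Its argument "commands" is a list of rows, each a list of 7 numbers: the shift along the tool's x, y, z in cm, then the turn, a rotation vector about the tool's x, y, z in degrees, then the finger opening in cm, from 0 to 8.78. In form: [[x, y, z, wx, wy, wz, gripper], ...]. A call has 1 to 20 rows; each row is the pose to reach, as a shift and turn from the pose commanded when the call began, along the tool's axes at that moment; what a row does not reach only later rows make up. A row lasts 1/12 s, in which the tool goes at most 41.7 mm and 7.16 degrees, less where a joint would pass 70% of its speed; a pose out of reach is approached as far as the arm can. A call with a gripper value outside its range is refused whole. The fingers move at their own pace and stop on an object; "newtons" is the grip in N (left out, the last holds). Time passes only in rows, so rows that repeat a pose let the fingers close. It gives the time, the measured TCP pose, the force, the opening and the grip force at its end, in the units of the state.
- get_obs(): the state, without advancing time (a new reading comes with each control period).
- read_camera(name): name is "side" or "top"; returns a dict with "image" (480x640x3 uint8, red, green, blue), "mtx" (3x3 intrinsics, pixels), "pose" (4x4, takes a point from camera to world coordinates). Camera axes: x right, y up, looking along -z (the intrinsics and any distortion apply to the point x, -y, -z); pixel columns grow to the right and rows downward; lengths in mm; the calibration is good to about 2 mm. A picture is of the moment at which its call begins. There is no depth.
- workorder.job_done(): hands the job in; it is judged then, once.
The state is a dict: "clock": time; "qpos": joint angles; "qd": joint speeds; "joint_efforts": joint torques, N m; "tcp_pos": TCP position; "tcp_rot": TCP orientation; "ft_force": force on the tool from outside, world axes, zero at the start; "ft_torque": the same for the moment, N m; "width": finger opening in mm; "grip_force": force on a finger pad.
Only numpy, scipy, OpenCV 4.12 (cv2) and the standard library are available. Lean on these libraries where they do the work, as an engineer would, in place of code of your own. Each camera call takes 0.05 s, during which the arm holds its last target. There are 200 camera calls.

## Working session

There is one attempt and no reset: what is moved stays moved. The work goes in short steps, Python scripts to look and compute and a tool call to move; the robot and the scene stay as the last step left them, time stands still between calls to the robot, and variables do not carry over. Pictures are saved under pics/ and viewed, at most 10 in all, crops included, and the job is handed in when it is done.

Besides the shell and the picture viewer there is one more tool, called after "Emit:" as a command line: name --pt "numbers of a row" for each row, then --argument value for the rest. carry_out: Moves the arm, as the interface text tells. Its arguments: {"type":"object","properties":{"commands":{"type":"array","items":{"type":"array","items":{"type":"number"}}},"newtons":{"type":"number"}},"required":["commands"]}

```bash
ls; mkdir -p pics; python3 - <<'E'
from station import get_obs, read_camera
import cv2,numpy as np
np.set_printoptions(suppress=True,precision=3)
for n in("side","top"):
    c=read_camera(n); cv2.imwrite(f"pics/{n}0.png",c["image"][:,:,::-1]); print(n,c["mtx"],c["pose"],[k for k in c])
print(get_obs())
E
```

```text
pics
side [[569.408   0.    326.584]
 [  0.    569.408 229.125]
 [  0.      0.      1.   ]] [[   0.926    0.218   -0.309  306.468]
 [  -0.378    0.506   -0.776 -719.425]
 [  -0.013    0.835    0.551  592.416]
 [   0.       0.       0.       1.   ]] ['image', 'mtx', 'pose']
top [[453.913   0.    328.528]
 [  0.    453.913 240.734]
 [  0.      0.      1.   ]] [[  0.001   0.998  -0.057 542.35 ]
 [ -1.      0.001   0.003  26.338]
 [  0.003   0.057   0.998 939.077]
 [  0.      0.      0.      1.   ]] ['image', 'mtx', 'pose']
{'clock': 0.1, 'qpos': array([-79.251,  23.596,  -0.728,  91.496,   0.322,  64.99 ,  -4.711]), 'qd': array([-0.015, -0.028, -0.021, -0.099, -0.05 , -0.03 , -0.001]), 'joint_efforts': array([  0.002, -58.911,   0.643, -29.171,  -0.054,   0.015,   0.   ]), 'tcp_pos': array([158.069, 604.237, 221.909]), 'tcp_rot': array([-179.92 ,    0.006,  165.344]), 'ft_force': array([ 0.92 , -0.054, -0.091]), 'ft_torque': array([ 0.022, -0.029, -0.033]), 'grip_force': 0.0, 'width': 87.86260402847672}
```

View pics/top0.png

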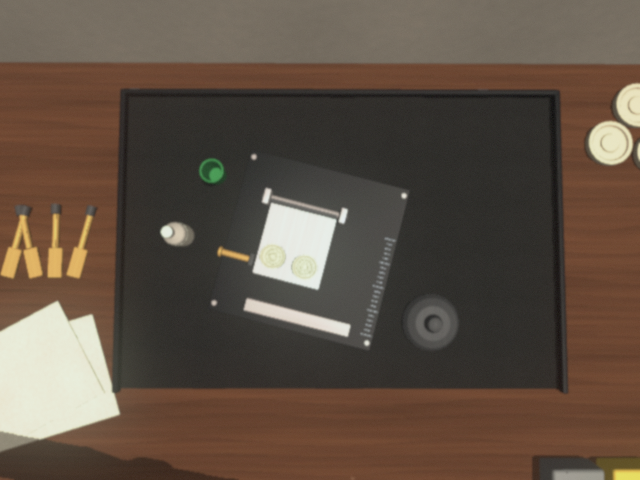

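View pics/side0.png

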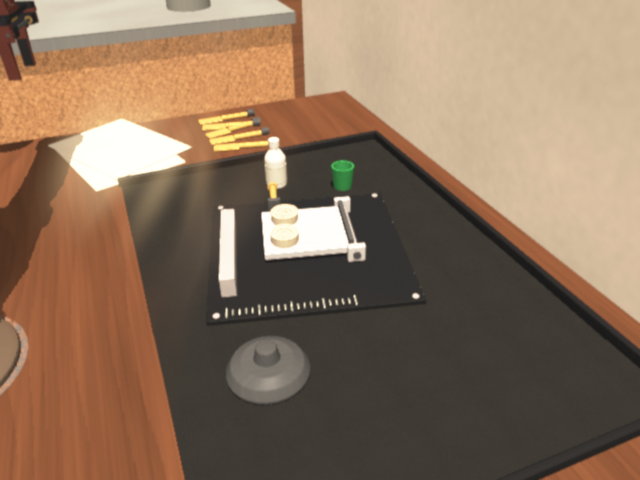

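Top view: board screws near (254,157), (404,196), (214,303), (367,343); bar (244–350, 300–335); handle (220–250, 250–260). Side view: screws near (221,208), (375,196), (216,316), (416,296). Both discs are on the ramp's free half.

```bash
cat > h.py <<'E'
from station import get_obs, read_camera
import cv2, numpy as np
from scipy.optimize import least_squares
from scipy.spatial.transform import Rotation as R
np.set_printoptions(suppress=True,precision=2)
def proj(c,P):
    T=np.linalg.inv(c["pose"]); q=np.atleast_2d(P)@T[:3,:3].T+T[:3,3]
    q=q*[1,-1,-1]; p=q@c["mtx"].T; return p[:,:2]/p[:,2:]
def back(c,uv,z):
    uv=np.atleast_2d(uv); d=np.c_[uv,np.ones(len(uv))]@np.linalg.inv(c["mtx"]).T*[1,-1,-1]
    d=d@c["pose"][:3,:3].T; o=c["pose"][:3,3]; return o+d*((z-o[2])/d[:,2])[:,None]
def tw(t,P):  # tester->world
    P=np.atleast_2d(P); return R.from_euler('z',t[2]).apply(P)+[t[0],t[1],0]
def blob(img,u,v,r=4):
    g=cv2.cvtColor(img,cv2.COLOR_RGB2GRAY).astype(float)[v-r:v+r+1,u-r:u+r+1]; g=np.clip(g-np.median(g)-25,0,None)
    y,x=np.mgrid[-r:r+1,-r:r+1]; return [u+(g*x).sum()/g.sum(),v+(g*y).sum()/g.sum()]
E
python3 - <<'E'
from h import *
t=read_camera("top"); s=read_camera("side")
S=[[1,1],[1,-1],[-1,1],[-1,-1]]
pt=np.array([blob(t["image"],*p) for p in[(254,157),(404,196),(214,303),(367,343)]])
ps=np.array([blob(s["image"],*p) for p in[(375,196),(416,296),(221,208),(216,316)]])
print(pt,ps)
def P(q): return tw(q,[[a*(170-q[3]),-30+b*(170-q[3]),10] for a,b in S])
def f(q): return np.r_[(proj(t,P(q))-pt).ravel(),(proj(s,P(q))-ps).ravel()]
r=least_squares(f,[550,50,-.25,10]); q=r.x; print(q,np.degrees(q[2]),r.fun.reshape(-1,2))
r2=least_squares(lambda q:f(q)[:8],q); print("top",r2.x); r3=least_squares(lambda q:f(q)[8:],q); print("side",r3.x)
np.save("t.npy",q)
# bar in top image: bright blob
g=cv2.cvtColor(t["image"],cv2.COLOR_RGB2GRAY)
for name,c,(u0,u1,v0,v1) in(("top",t,(235,360,290,345)),):
    m=np.zeros_like(g); m[v0:v1,u0:u1]=(g[v0:v1,u0:u1]>120)
    n,l,st,ce=cv2.connectedComponentsWithStats(m); k=1+np.argmax(st[1:,4]); print(st[k])
    ct=max(cv2.findContours((l==k).astype(np.uint8),cv2.RETR_EXTERNAL,cv2.CHAIN_APPROX_NONE)[0],key=len)
    b=cv2.boxPoints(cv2.minAreaRect(ct)); w=back(c,b,46); tt=R.from_euler('z',-q[2]).apply(w-[q[0],q[1],0]); print(b,w,tt,tt.mean(0),w.mean(0))
# overlay
for n,c in(("top",t),("side",s)):
    im=cv2.resize(c["image"][:,:,::-1],None,fx=3,fy=3,interpolation=cv2.INTER_CUBIC).copy()
    pts={ "ramp":[[80,-68,30],[80,68,30],[-75,68,30],[-75,-68,30],[80,-68,30]],"board":[[170,140,10],[170,-200,10],[-170,-200,10],[-170,140,10],[170,140,10]],"h":[[-50,74,45],[-50,134,45]]}
    for v in pts.values(): cv2.polylines(im,[np.int32(proj(c,tw(q,v))*3+1)],False,(0,0,255),1)
    o=(600,400) if n=="top" else (560,480)
    cv2.imwrite(f"pics/ov_{n}.png",im[o[1]:o[1]+600,o[0]:o[0]+760])
E
```

```text
[[253.48 156.44]
 [403.58 195.28]
 [213.6  302.39]
 [366.35 342.54]] [[374.12 194.81]
 [415.33 295.47]
 [222.3  209.66]
 [215.8  315.33]]
[587.2   91.18  -0.25  13.34] -14.526773638068647 [[ 2.07 -0.26]
 [-1.35 -1.21]
 [ 1.74  1.12]
 [-1.68  0.14]
 [ 1.49  1.29]
 [ 0.93 -0.76]
 [-2.46 -1.21]
 [-0.51 -0.84]]
top [587.15  91.56  -0.25  12.25]
side [586.74  89.44  -0.25  14.79]
[ 244  298  107   39 1484]
[[242.67 310.01]
 [246.11 296.71]
 [351.12 323.8 ]
 [347.68 337.11]] [[457.66 190.78  46.  ]
 [483.5  184.37  46.  ]
 [431.09 -20.93  46.  ]
 [405.4  -14.2   46.  ]] [[-150.39   63.92   46.  ]
 [-123.76   64.2    46.  ]
 [-123.   -147.69   46.  ]
 [-149.56 -147.61   46.  ]] [-136.68  -41.79   46.  ] [444.41  85.    46.  ]
```

View pics/ov_top.png

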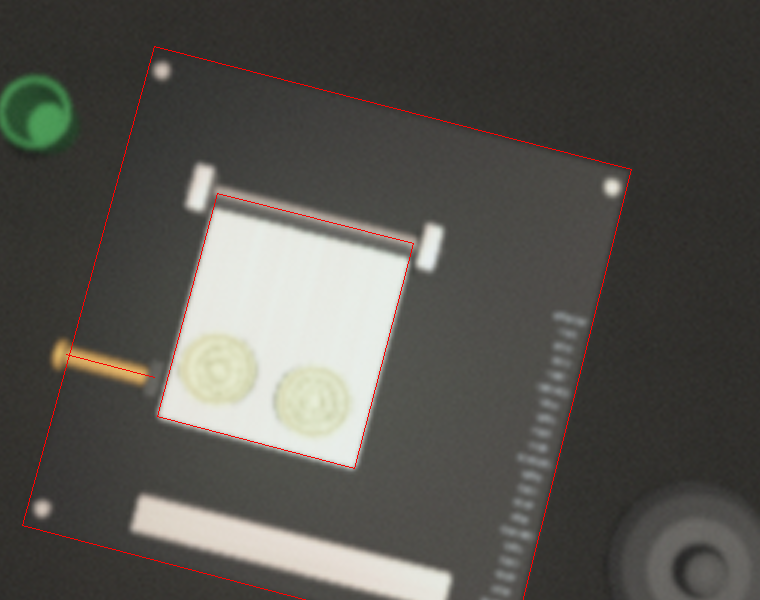

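View pics/ov_side.png

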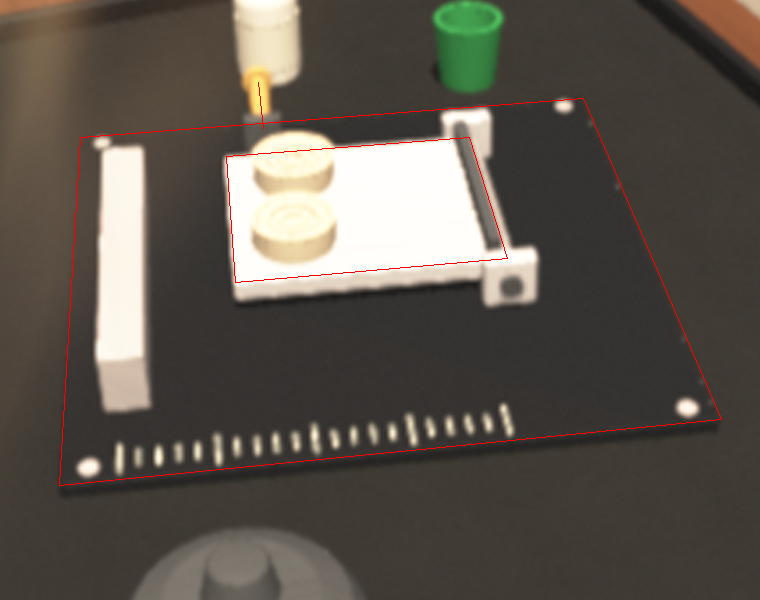

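Overlays match the ramp, board and handle to about 2 mm: bar at tester (-137, -42), discs at free half. Working out the first moves.

```bash
cat >> h.py <<'E'
q=np.load("t.npy")
def rel(Pw,yaw=None):  # tool-frame shift in cm & turn wz from measured pose
    o=get_obs(); Rt=R.from_euler('xyz',o["tcp_rot"],degrees=True)
    d=Rt.inv().apply(np.ravel(Pw)-o["tcp_pos"])/10
    w=(Rt.inv()*R.from_euler('xyz',[180,0,75.5 if yaw is None else yaw],degrees=True)).as_rotvec(degrees=True); return d,w
E
python3 - <<'E'
from h import *
t=read_camera("top")
print("handle",tw(q,[-50,108,45])); H=tw(q,[-50,108,200]); print(rel(H)); print("down z",rel(tw(q,[-50,108,28])))
print("barg",tw(q,[-137,-117,36]))
for n,p,z in(("glue top",(167,231),105),("cap",(212,171),50)):
  w=back(t,p,z); print(n,w,R.from_euler('z',-q[2]).apply(w-[q[0],q[1],0]))
E
```

```text
handle [[565.89 208.27  45.  ]]
(array([-49.47, -28.01,   2.25]), array([-0.03,  0.04, 89.85]))
down z (array([-49.47, -28.  ,  19.45]), array([-0.03,  0.04, 89.85]))
barg [[425.24  12.28  36.  ]]
glue top [[607.55 320.81 105.  ]] [[-37.9  227.39 105.  ]]
cap [[730.95 253.88  50.  ]] [[ 98.34 193.56  50.  ]]
```

Emit:
carry_out --pt "-49.5 -28 2.2 0 0 89.85 4" --pt "-49.5 -28 2.2 0 0 89.85 4" --pt "-49.5 -28 2.2 0 0 89.85 4" --pt "-49.5 -28 2.2 0 0 89.85 4" --pt "-49.5 -28 2.2 0 0 89.85 4" --pt "-49.5 -28 2.2 0 0 89.85 4" --pt "-49.5 -28 2.2 0 0 89.85 4" --pt "-49.5 -28 2.2 0 0 89.85 4" --pt "-49.5 -28 2.2 0 0 89.85 4" --pt "-49.5 -28 2.2 0 0 89.85 4" --pt "-49.5 -28 2.2 0 0 89.85 4" --pt "-49.5 -28 2.2 0 0 89.85 4" --pt "-49.5 -28 2.2 0 0 89.85 4" --pt "-49.5 -28 2.2 0 0 89.85 4" --pt "-49.5 -28 2.2 0 0 89.85 4" --pt "-49.5 -28 2.2 0 0 89.85 4" --pt "-49.5 -28 2.2 0 0 89.85 4" --pt "-49.5 -28 2.2 0 0 89.85 4" --pt "-49.5 -28 2.2 0 0 89.85 4" --newtons 25

```text
clock: 1.83
tcp_pos: [565.3, 210.2, 200.7]
tcp_rot: [-180.0, -0.0, 75.6]
ft_force: [0.3, -0.4, -0.3]
width: 40.2
grip_force: 0.0
```

```bash
python3 - <<'E'
from h import *
print(get_obs()["qpos"],rel(tw(q,[-50,108,28])))
t=read_camera("top"); s=read_camera("side")
cv2.imwrite("pics/a.png",np.hstack([t["image"][100:400,120:470,::-1],s["image"][50:350,130:480,::-1]]))
E
```

```text
[-45.14  23.85  27.41  97.61 -12.28  61.54 -28.19] (array([-0.18,  0.12, 17.27]), array([-0.03, -0.03,  0.14]))
```

View pics/a.png

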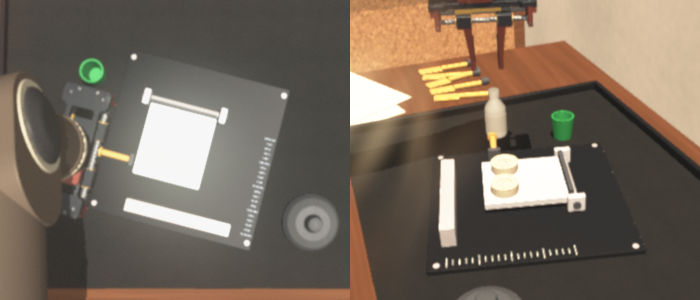

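The arm is above the handle with the fingers straddling it in top view (gripper at left, handle at about (115,155) in the crop). The discs wash out from above but show clearly in the side view, crop (505,165) and (505,187).

Emit:
carry_out --pt "-0.2 0.1 4 0 0 0 4" --pt "-0.2 0.1 8 0 0 0 4" --pt "-0.2 0.1 11 0 0 0 4" --pt "-0.2 0.1 14 0 0 0 4" --pt "-0.2 0.1 16 0 0 0 4" --pt "-0.2 0.1 17.2 0 0 0 4" --pt "-0.2 0.1 17.2 0 0 0 4" --pt "-0.2 0.1 17.2 0 0 0 4" --pt "-0.2 0.1 17.2 0 0 0 0.8" --pt "-0.2 0.1 17.2 0 0 0 0.8" --pt "-0.2 0.1 17.2 0 0 0 0.8" --pt "-0.2 0.1 17.2 0 0 0 0.8" --pt "-0.2 0.1 17.2 0 0 0 0.8" --pt "-0.2 0.1 17.2 0 0 0 0.8" --pt "-0.2 0.1 17.2 0 0 0 0.8" --pt "-0.2 0.1 17.2 0 0 0 0.8" --newtons 25

```text
clock: 3.27
tcp_pos: [564.9, 207.3, 29.3]
tcp_rot: [-179.8, -0.0, 75.5]
ft_force: [-5.9, 1.4, 7.9]
width: 11.5
grip_force: 25.0
```

```bash
cat >> h.py <<'E'
H0=None
def hp(th): return np.array([80-130*np.cos(th)+21*np.sin(th),0,24+130*np.sin(th)+21*np.cos(th)])
def path(ths,th0):  # tool-frame shifts in cm from current for handle angle change
    Rt=R.from_euler('xyz',[180,0,75.5],degrees=True)
    for a in ths:
        d=Rt.inv().apply(R.from_euler('z',q[2]).apply(hp(a)-hp(th0)))/10; print(a,d.round(2))
E
python3 - <<'E'
from h import *
o=get_obs(); print(o); path(np.arange(0,.53,.02),0)
E
```

```text
{'clock': 3.2667, 'qpos': array([-40.71,  35.75,  22.28, 105.28, -19.22,  42.82, -22.41]), 'qd': array([ 0.03, -0.04,  0.05,  0.09, -0.06, -0.01, -0.09]), 'joint_efforts': array([  2.  , -57.6 ,   9.6 , -22.09,   0.45,  -2.34,   0.01]), 'tcp_pos': array([564.89, 207.31,  29.3 ]), 'tcp_rot': array([-179.81,   -0.03,   75.54]), 'ft_force': array([-5.93,  1.36,  7.89]), 'ft_torque': array([ 0.18,  1.58, -0.03]), 'grip_force': 25.00122606754303, 'width': 11.454903907281269}
0.0 [0. 0. 0.]
0.02 [-0.    0.04 -0.26]
0.04 [-0.    0.09 -0.52]
0.06 [-0.    0.15 -0.78]
0.08 [-0.    0.21 -1.03]
0.1 [-0.    0.27 -1.29]
0.12 [-0.    0.34 -1.54]
0.14 [-0.    0.42 -1.79]
0.16 [-0.    0.5  -2.04]
0.18 [-0.    0.59 -2.29]
0.2 [-0.    0.68 -2.54]
0.22 [-0.    0.77 -2.79]
0.24 [-0.    0.87 -3.03]
0.26 [-0.    0.98 -3.27]
0.28 [-0.    1.09 -3.51]
0.3 [-0.    1.2  -3.75]
0.32 [-0.    1.32 -3.98]
0.34 [-0.    1.44 -4.22]
0.36 [-0.    1.57 -4.44]
0.38 [-0.    1.71 -4.67]
0.4 [-0.    1.84 -4.9 ]
0.42 [-0.    1.99 -5.12]
0.44 [-0.    2.13 -5.34]
0.46 [-0.    2.28 -5.55]
0.48 [-0.    2.44 -5.77]
0.5 [-0.    2.6  -5.98]
0.52 [-0.    2.76 -6.18]
```

Emit:
carry_out --pt "0 0.01 -0.1 0 0 0 0.8" --pt "0 0.03 -0.2 0 0 0 0.8" --pt "0 0.06 -0.35 0 0 0 0.8" --pt "0 0.09 -0.52 0 0 0 0.8" --pt "0 0.12 -0.65 0 0 0 0.8" --pt "0 0.15 -0.78 0 0 0 0.8" --pt "0 0.18 -0.9 0 0 0 0.8" --pt "0 0.21 -1.03 0 0 0 0.8" --pt "0 0.24 -1.16 0 0 0 0.8" --pt "0 0.27 -1.29 0 0 0 0.8" --pt "0 0.31 -1.41 0 0 0 0.8" --pt "0 0.34 -1.54 0 0 0 0.8" --pt "0 0.38 -1.66 0 0 0 0.8" --pt "0 0.42 -1.79 0 0 0 0.8" --pt "0 0.46 -1.91 0 0 0 0.8" --pt "0 0.5 -2.04 0 0 0 0.8" --pt "0 0.54 -2.16 0 0 0 0.8" --pt "0 0.59 -2.29 0 0 0 0.8" --pt "0 0.63 -2.41 0 0 0 0.8" --pt "0 0.68 -2.54 0 0 0 0.8" --newtons 40

```text
clock: 4.93
tcp_pos: [570.1, 205.8, 52.1]
tcp_rot: [-179.7, 0.1, 75.6]
ft_force: [-4.9, 5.7, -12.5]
width: 10.9
grip_force: 40.0
```

```bash
cat >> h.py <<'E'
def yl(im):
    h=cv2.cvtColor(im[195:260,255:360],cv2.COLOR_RGB2HSV); return ((h[...,1]>45)&(h[...,2]>110)).astype(np.uint8)
from scipy.optimize import brentq
def state(tag=None):
    o=get_obs(); dz=o["tcp_pos"][2]-29.3
    th=brentq(lambda a:hp(a)[2]-hp(0)[2]-dz,0,.8)
    s=read_camera("side"); im=s["image"]; h=cv2.cvtColor(im,cv2.COLOR_RGB2HSV)
    m=((h[...,0]>15)&(h[...,0]<35)&(h[...,1]>50)&(h[...,2]>90)).astype(np.uint8); m[:, :240]=0; m[:,370:]=0; m[:150]=0; m[265:]=0
    n,l,st,c=cv2.connectedComponentsWithStats(m)
    print(round(o["clock"],2),"th",round(th,3),"tcp",o["tcp_pos"],"F",o["ft_force"],"w",o["width"])
    print([(st[k,4],c[k].round(1).tolist()) for k in range(1,n) if st[k,4]>30])
    if tag: cv2.imwrite(f"pics/{tag}.png",cv2.resize(im[130:300,190:440,::-1],None,fx=3,fy=3))
E
python3 - <<'E'
from h import *
state("b")
E
```

```text
4.93 th 0.179 tcp [570.14 205.78  52.12] F [ -4.86   5.71 -12.48] w 10.945630907153229
[(np.int32(216), [274.1, 170.4]), (np.int32(68), [285.4, 175.0]), (np.int32(66), [285.8, 196.4]), (np.int32(161), [285.4, 210.6]), (np.int32(214), [285.5, 231.8])]
```

View pics/b.png

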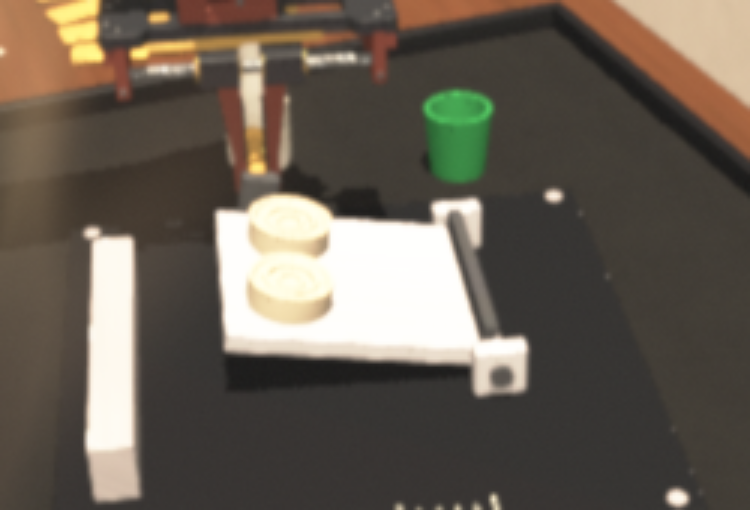

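Both discs are still in place at about 0.18 rad (side image about (286,205) and (286,228)). The grip on the handle is good, so I'll raise it in small steps.

Emit:
carry_out --pt "0 0.02 -0.06 0 0 0 0.8" --pt "0 0.04 -0.12 0 0 0 0.8" --pt "0 0.07 -0.19 0 0 0 0.8" --pt "0 0.09 -0.25 0 0 0 0.8" --pt "0 0.12 -0.31 0 0 0 0.8" --pt "0 0.14 -0.37 0 0 0 0.8" --pt "0 0.17 -0.43 0 0 0 0.8" --pt "0 0.19 -0.49 0 0 0 0.8" --pt "0 0.19 -0.49 0 0 0 0.8"

```text
clock: 5.73
tcp_pos: [571.8, 205.3, 57.1]
tcp_rot: [-179.7, 0.1, 75.6]
ft_force: [-5.6, 4.7, -11.6]
width: 11.0
grip_force: 40.0
```

```bash
python3 -c "
from h import *
state()
path(np.arange(.24,.53,.015),.24)"
```

```text
5.73 th 0.219 tcp [571.82 205.32  57.05] F [ -5.62   4.68 -11.63] w 10.998929191375579
[(np.int32(192), [275.1, 169.7]), (np.int32(44), [285.6, 176.7]), (np.int32(36), [265.6, 176.8]), (np.int32(67), [286.5, 194.5]), (np.int32(157), [285.8, 208.5]), (np.int32(214), [286.0, 229.5])]
0.24 [0. 0. 0.]
0.255 [-0.    0.08 -0.18]
0.27 [-0.    0.16 -0.36]
0.28500000000000003 [-0.    0.24 -0.54]
0.30000000000000004 [-0.    0.33 -0.72]
0.31500000000000006 [-0.    0.42 -0.89]
0.33000000000000007 [-0.    0.51 -1.07]
0.3450000000000001 [-0.    0.6  -1.24]
0.3600000000000001 [-0.    0.7  -1.42]
0.3750000000000001 [-0.    0.8  -1.59]
0.3900000000000001 [-0.    0.9  -1.75]
0.40500000000000014 [-0.    1.01 -1.92]
0.42000000000000015 [-0.    1.11 -2.09]
0.43500000000000016 [-0.    1.22 -2.25]
0.4500000000000002 [-0.    1.34 -2.42]
0.4650000000000002 [-0.    1.45 -2.58]
0.4800000000000002 [-0.    1.57 -2.74]
0.4950000000000002 [-0.    1.69 -2.89]
0.5100000000000002 [-0.    1.81 -3.05]
0.5250000000000002 [-0.    1.93 -3.2 ]
```

Emit:
carry_out --pt "0 0.02 -0.06 0 0 0 0.8" --pt "0 0.05 -0.12 0 0 0 0.8" --pt "0 0.08 -0.18 0 0 0 0.8" --pt "0 0.11 -0.24 0 0 0 0.8" --pt "0 0.13 -0.3 0 0 0 0.8" --pt "0 0.16 -0.36 0 0 0 0.8" --pt "0 0.16 -0.36 0 0 0 0.8"

```text
clock: 6.37
tcp_pos: [573.1, 205.0, 60.6]
tcp_rot: [-179.6, 0.1, 75.6]
ft_force: [-6.3, 4.9, -11.7]
width: 10.4
grip_force: 40.0
```

```bash
python3 -c "
from h import *
state()"
```

```text
6.37 th 0.248 tcp [573.13 204.96  60.61] F [ -6.28   4.89 -11.68] w 10.402587359341489
[(np.int32(177), [275.9, 168.9]), (np.int32(65), [265.9, 175.5]), (np.int32(68), [288.1, 193.1]), (np.int32(158), [285.9, 206.8]), (np.int32(216), [286.7, 227.8])]
```

Emit:
carry_out --pt "0 0.02 -0.04 0 0 0 0.8" --pt "0 0.04 -0.08 0 0 0 0.8" --pt "0 0.05 -0.11 0 0 0 0.8" --pt "0 0.07 -0.15 0 0 0 0.8" --pt "0 0.08 -0.18 0 0 0 0.8" --pt "0 0.08 -0.18 0 0 0 0.8" --pt "0 0.08 -0.18 0 0 0 0.8"

```text
clock: 7.0
tcp_pos: [573.8, 204.8, 62.4]
tcp_rot: [-179.6, 0.1, 75.6]
ft_force: [-6.6, 5.3, -11.2]
width: 11.1
grip_force: 40.0
```

```bash
python3 -c "
from h import *
state()"
```

```text
7.0 th 0.263 tcp [573.84 204.79  62.42] F [ -6.57   5.31 -11.24] w 11.055510457954464
[(np.int32(167), [276.2, 169.2]), (np.int32(82), [266.0, 175.2]), (np.int32(69), [287.8, 192.3]), (np.int32(157), [286.3, 206.1]), (np.int32(213), [286.6, 226.9])]
```

Emit:
carry_out --pt "0 0.02 -0.04 0 0 0 0.8" --pt "0 0.04 -0.08 0 0 0 0.8" --pt "0 0.05 -0.11 0 0 0 0.8" --pt "0 0.07 -0.15 0 0 0 0.8" --pt "0 0.08 -0.18 0 0 0 0.8" --pt "0 0.08 -0.18 0 0 0 0.8" --pt "0 0.08 -0.18 0 0 0 0.8"

```text
clock: 7.63
tcp_pos: [574.6, 204.6, 64.1]
tcp_rot: [-179.6, 0.1, 75.6]
ft_force: [-7.0, 5.4, -12.0]
width: 11.3
grip_force: 40.0
```

```bash
python3 -c "
from h import *
state()"
```

```text
7.63 th 0.278 tcp [574.56 204.58  64.12] F [ -7.03   5.44 -11.98] w 11.267568396252805
[(np.int32(155), [276.6, 169.6]), (np.int32(97), [266.2, 174.4]), (np.int32(66), [288.7, 191.8]), (np.int32(153), [286.7, 205.3]), (np.int32(213), [286.9, 226.2])]
```

Emit:
carry_out --pt "0 0.02 -0.04 0 0 0 0.8" --pt "0 0.04 -0.08 0 0 0 0.8" --pt "0 0.05 -0.11 0 0 0 0.8" --pt "0 0.07 -0.15 0 0 0 0.8" --pt "0 0.09 -0.18 0 0 0 0.8" --pt "0 0.09 -0.18 0 0 0 0.8" --pt "0 0.09 -0.18 0 0 0 0.8"

```text
clock: 8.27
tcp_pos: [575.3, 204.4, 66.0]
tcp_rot: [-179.6, 0.1, 75.6]
ft_force: [-6.8, 4.2, -11.5]
width: 10.9
grip_force: 40.0
```

```bash
python3 -c "
from h import *
state()"
```

```text
8.27 th 0.293 tcp [575.33 204.43  65.97] F [ -6.79   4.19 -11.45] w 10.947482974290313
[(np.int32(161), [277.1, 167.9]), (np.int32(118), [266.4, 173.9]), (np.int32(66), [288.7, 190.9]), (np.int32(156), [287.0, 204.5]), (np.int32(219), [287.4, 225.3])]
```

Emit:
carry_out --pt "0 0.02 -0.04 0 0 0 0.8" --pt "0 0.04 -0.08 0 0 0 0.8" --pt "0 0.05 -0.11 0 0 0 0.8" --pt "0 0.07 -0.15 0 0 0 0.8" --pt "0 0.09 -0.18 0 0 0 0.8" --pt "0 0.09 -0.18 0 0 0 0.8" --pt "0 0.09 -0.18 0 0 0 0.8"

```text
clock: 8.9
tcp_pos: [576.1, 204.2, 67.6]
tcp_rot: [-179.6, 0.1, 75.6]
ft_force: [-6.7, 5.2, -11.9]
width: 10.9
grip_force: 40.0
```

```bash
python3 -c "
from h import *
state()"
```

```text
8.9 th 0.307 tcp [576.08 204.18  67.63] F [ -6.73   5.17 -11.93] w 10.949880040968884
[(np.int32(154), [277.6, 168.0]), (np.int32(139), [266.7, 173.5]), (np.int32(67), [289.1, 190.2]), (np.int32(159), [287.3, 203.6]), (np.int32(215), [287.8, 224.5])]
```

Emit:
carry_out --pt "0 0.02 -0.04 0 0 0 0.8" --pt "0 0.04 -0.08 0 0 0 0.8" --pt "0 0.05 -0.11 0 0 0 0.8" --pt "0 0.07 -0.15 0 0 0 0.8" --pt "0 0.09 -0.17 0 0 0 0.8" --pt "0 0.09 -0.17 0 0 0 0.8" --pt "0 0.09 -0.17 0 0 0 0.8"

```text
clock: 9.53
tcp_pos: [576.9, 204.0, 69.4]
tcp_rot: [-179.6, 0.1, 75.6]
ft_force: [-7.4, 4.5, -11.4]
width: 11.1
grip_force: 40.0
```

```bash
python3 -c "
from h import *
state()"
```

```text
9.53 th 0.322 tcp [576.89 204.02  69.42] F [ -7.42   4.48 -11.41] w 11.053598553990744
[(np.int32(154), [277.7, 166.7]), (np.int32(158), [266.9, 173.2]), (np.int32(66), [289.4, 189.5]), (np.int32(152), [287.4, 202.9]), (np.int32(217), [287.9, 223.6])]
```

Emit:
carry_out --pt "0 0.02 -0.04 0 0 0 0.8" --pt "0 0.04 -0.08 0 0 0 0.8" --pt "0 0.06 -0.11 0 0 0 0.8" --pt "0 0.08 -0.15 0 0 0 0.8" --pt "0 0.09 -0.17 0 0 0 0.8" --pt "0 0.09 -0.17 0 0 0 0.8" --pt "0 0.09 -0.17 0 0 0 0.8"

```text
clock: 10.17
tcp_pos: [577.7, 203.8, 71.0]
tcp_rot: [-179.6, 0.1, 75.6]
ft_force: [-6.8, 6.3, -11.6]
width: 11.0
grip_force: 40.0
```

```bash
python3 -c "
from h import *
state()"
```

```text
10.17 th 0.336 tcp [577.65 203.78  70.98] F [ -6.81   6.28 -11.58] w 11.030799728757918
[(np.int32(152), [278.4, 166.2]), (np.int32(177), [267.1, 172.6]), (np.int32(71), [289.6, 189.2]), (np.int32(154), [287.8, 202.2]), (np.int32(219), [288.3, 222.9])]
```

Emit:
carry_out --pt "0 0.02 -0.04 0 0 0 0.8" --pt "0 0.04 -0.08 0 0 0 0.8" --pt "0 0.06 -0.11 0 0 0 0.8" --pt "0 0.08 -0.15 0 0 0 0.8" --pt "0 0.1 -0.17 0 0 0 0.8" --pt "0 0.1 -0.17 0 0 0 0.8" --pt "0 0.1 -0.17 0 0 0 0.8"

```text
clock: 10.8
tcp_pos: [578.5, 203.6, 72.8]
tcp_rot: [-179.6, 0.1, 75.6]
ft_force: [-7.6, 5.4, -11.0]
width: 11.3
grip_force: 40.0
```

```bash
python3 -c "
from h import *
state()"
```

```text
10.8 th 0.351 tcp [578.5  203.59  72.77] F [ -7.58   5.37 -10.98] w 11.275596177601269
[(np.int32(155), [278.6, 165.1]), (np.int32(197), [267.4, 172.3]), (np.int32(66), [290.2, 188.3]), (np.int32(153), [288.1, 201.3]), (np.int32(223), [288.7, 222.1])]
```

Emit:
carry_out --pt "0 0.02 -0.04 0 0 0 0.8" --pt "0 0.04 -0.08 0 0 0 0.8" --pt "0 0.06 -0.11 0 0 0 0.8" --pt "0 0.08 -0.15 0 0 0 0.8" --pt "0 0.1 -0.17 0 0 0 0.8" --pt "0 0.1 -0.17 0 0 0 0.8" --pt "0 0.1 -0.17 0 0 0 0.8"

```text
clock: 11.43
tcp_pos: [579.3, 203.4, 74.4]
tcp_rot: [-179.5, 0.1, 75.6]
ft_force: [-8.6, 5.2, -9.7]
width: 11.0
grip_force: 40.0
```

```bash
python3 -c "
from h import *
state()"
```

```text
11.43 th 0.366 tcp [579.32 203.35  74.45] F [-8.58  5.18 -9.74] w 11.022430477298784
[(np.int32(158), [279.1, 164.1]), (np.int32(211), [267.5, 171.6]), (np.int32(69), [290.3, 187.5]), (np.int32(148), [288.2, 200.6]), (np.int32(223), [289.1, 221.2])]
```

Emit:
carry_out --pt "0 0.02 -0.04 0 0 0 0.8" --pt "0 0.04 -0.08 0 0 0 0.8" --pt "0 0.06 -0.11 0 0 0 0.8" --pt "0 0.08 -0.15 0 0 0 0.8" --pt "0 0.1 -0.17 0 0 0 0.8" --pt "0 0.1 -0.17 0 0 0 0.8" --pt "0 0.1 -0.17 0 0 0 0.8"

```text
clock: 12.07
tcp_pos: [580.2, 203.2, 76.1]
tcp_rot: [-179.5, 0.1, 75.6]
ft_force: [-9.4, 5.5, -10.8]
width: 10.9
grip_force: 40.0
```

```bash
python3 -c "
from h import *
state()"
```

```text
12.07 th 0.381 tcp [580.22 203.16  76.11] F [ -9.42   5.47 -10.78] w 10.878744185447317
[(np.int32(164), [279.4, 163.5]), (np.int32(230), [267.7, 170.9]), (np.int32(70), [290.9, 186.8]), (np.int32(148), [288.8, 199.8]), (np.int32(220), [289.2, 220.4])]
```

Emit:
carry_out --pt "0 0.02 -0.04 0 0 0 0.8" --pt "0 0.04 -0.08 0 0 0 0.8" --pt "0 0.05 -0.11 0 0 0 0.8" --pt "0 0.07 -0.15 0 0 0 0.8" --pt "0 0.09 -0.17 0 0 0 0.8" --pt "0 0.09 -0.17 0 0 0 0.8" --pt "0 0.09 -0.17 0 0 0 0.8"

```text
clock: 12.7
tcp_pos: [581.2, 202.9, 77.9]
tcp_rot: [-179.5, 0.1, 75.6]
ft_force: [-8.4, 6.2, -9.9]
width: 10.9
grip_force: 40.0
```

```bash
python3 -c "
from h import *
state()"
```

```text
12.7 th 0.397 tcp [581.16 202.91  77.89] F [-8.44  6.21 -9.86] w 10.925909861247439
[(np.int32(157), [280.0, 162.9]), (np.int32(246), [267.9, 170.2]), (np.int32(72), [291.2, 186.2]), (np.int32(150), [289.0, 198.8]), (np.int32(224), [289.6, 219.5])]
```

Emit:
carry_out --pt "0 0.02 -0.04 0 0 0 0.8" --pt "0 0.04 -0.08 0 0 0 0.8" --pt "0 0.06 -0.11 0 0 0 0.8" --pt "0 0.08 -0.14 0 0 0 0.8" --pt "0 0.1 -0.16 0 0 0 0.8" --pt "0 0.1 -0.16 0 0 0 0.8" --pt "0 0.1 -0.16 0 0 0 0.8"

```text
clock: 13.33
tcp_pos: [582.0, 202.7, 79.4]
tcp_rot: [-179.5, 0.1, 75.6]
ft_force: [-9.1, 5.8, -9.1]
width: 10.9
grip_force: 40.0
```

```bash
python3 -c "
from h import *
state()"
```

```text
13.33 th 0.41 tcp [582.02 202.65  79.35] F [-9.07  5.8  -9.06] w 10.868544566606579
[(np.int32(255), [268.0, 169.3]), (np.int32(157), [280.4, 162.5]), (np.int32(224), [290.4, 194.2]), (np.int32(223), [290.3, 218.9])]
```

Emit:
carry_out --pt "0 0.02 -0.04 0 0 0 0.8" --pt "0 0.04 -0.08 0 0 0 0.8" --pt "0 0.06 -0.11 0 0 0 0.8" --pt "0 0.08 -0.14 0 0 0 0.8" --pt "0 0.1 -0.16 0 0 0 0.8" --pt "0 0.1 -0.16 0 0 0 0.8" --pt "0 0.1 -0.16 0 0 0 0.8"

```text
clock: 13.97
tcp_pos: [583.0, 202.4, 81.0]
tcp_rot: [-179.5, 0.1, 75.6]
ft_force: [-8.9, 5.7, -9.6]
width: 11.2
grip_force: 40.0
```

```bash
python3 -c "
from h import *
state()"
```

```text
13.97 th 0.425 tcp [582.96 202.45  81.03] F [-8.9   5.71 -9.62] w 11.210581924709167
[(np.int32(265), [268.4, 168.9]), (np.int32(148), [280.7, 162.2]), (np.int32(232), [290.8, 193.1]), (np.int32(219), [290.4, 217.9])]
```

Emit:
carry_out --pt "0 0.02 -0.04 0 0 0 0.8" --pt "0 0.04 -0.08 0 0 0 0.8" --pt "0 0.06 -0.11 0 0 0 0.8" --pt "0 0.08 -0.14 0 0 0 0.8" --pt "0 0.1 -0.16 0 0 0 0.8" --pt "0 0.1 -0.16 0 0 0 0.8" --pt "0 0.1 -0.16 0 0 0 0.8"

```text
clock: 14.6
tcp_pos: [583.9, 202.2, 82.5]
tcp_rot: [-179.5, 0.1, 75.6]
ft_force: [-8.9, 5.9, -10.0]
width: 11.0
grip_force: 40.0
```

```bash
python3 -c "
from h import *
state()"
```

```text
14.6 th 0.438 tcp [583.88 202.19  82.5 ] F [ -8.91   5.88 -10.03] w 10.958241934192506
[(np.int32(276), [268.6, 168.7]), (np.int32(139), [281.2, 161.9]), (np.int32(226), [291.2, 192.3]), (np.int32(218), [291.1, 217.4])]
```

Emit:
carry_out --pt "0 0.02 -0.04 0 0 0 0.8" --pt "0 0.04 -0.08 0 0 0 0.8" --pt "0 0.06 -0.11 0 0 0 0.8" --pt "0 0.08 -0.14 0 0 0 0.8" --pt "0 0.1 -0.16 0 0 0 0.8" --pt "0 0.1 -0.16 0 0 0 0.8" --pt "0 0.1 -0.16 0 0 0 0.8"

```text
clock: 15.23
tcp_pos: [584.9, 202.0, 84.2]
tcp_rot: [-179.5, 0.1, 75.6]
ft_force: [-9.7, 6.3, -9.6]
width: 11.1
grip_force: 40.0
```

```bash
python3 -c "
from h import *
state()"
```

```text
15.23 th 0.454 tcp [584.87 201.95  84.22] F [-9.66  6.34 -9.57] w 11.144853872756245
[(np.int32(284), [268.7, 168.1]), (np.int32(132), [281.7, 161.7]), (np.int32(217), [292.0, 191.9]), (np.int32(211), [291.7, 216.7])]
```

Emit:
carry_out --pt "0 0.02 -0.04 0 0 0 0.8" --pt "0 0.04 -0.08 0 0 0 0.8" --pt "0 0.06 -0.11 0 0 0 0.8" --pt "0 0.08 -0.14 0 0 0 0.8" --pt "0 0.1 -0.16 0 0 0 0.8" --pt "0 0.1 -0.16 0 0 0 0.8" --pt "0 0.1 -0.16 0 0 0 0.8"

```text
clock: 15.87
tcp_pos: [585.9, 201.7, 85.9]
tcp_rot: [-179.5, 0.1, 75.6]
ft_force: [-9.1, 5.6, -9.6]
width: 11.2
grip_force: 40.0
```

```bash
python3 -c "
from h import *
state()"
```

```text
15.87 th 0.47 tcp [585.89 201.69  85.87] F [-9.11  5.62 -9.56] w 11.155348755665397
[(np.int32(285), [268.9, 167.7]), (np.int32(123), [282.4, 161.7]), (np.int32(216), [292.3, 190.9]), (np.int32(211), [293.9, 216.5])]
```

The nearer disc has started to creep (side x 291.7 to 293.9), so I'll hold here and watch.

Emit:
carry_out --pt "0 0 0 0 0 0 0.8" --pt "0 0 0 0 0 0 0.8" --pt "0 0 0 0 0 0 0.8" --pt "0 0 0 0 0 0 0.8" --pt "0 0 0 0 0 0 0.8" --pt "0 0 0 0 0 0 0.8"

```text
clock: 16.42
tcp_pos: [585.9, 201.7, 85.8]
tcp_rot: [-179.5, 0.1, 75.6]
ft_force: [-8.9, 5.6, -9.1]
width: 11.0
grip_force: 40.0
```

```bash
python3 -c "
from h import *
state()"
```

```text
16.42 th 0.47 tcp [585.85 201.68  85.85] F [-8.9   5.58 -9.06] w 11.049536668114543
[(np.int32(288), [268.9, 167.8]), (np.int32(125), [282.4, 161.9]), (np.int32(274), [292.7, 193.0]), (np.int32(204), [306.5, 220.4])]
```

Disc slipping; hold until it reaches the stop.

Emit:
carry_out --pt "0 0 0 0 0 0 0.8" --pt "0 0 0 0 0 0 0.8" --pt "0 0 0 0 0 0 0.8" --pt "0 0 0 0 0 0 0.8" --pt "0 0 0 0 0 0 0.8" --pt "0 0 0 0 0 0 0.8" --pt "0 0 0 0 0 0 0.8" --pt "0 0 0 0 0 0 0.8"

```text
clock: 17.13
tcp_pos: [585.9, 201.7, 85.9]
tcp_rot: [-179.5, 0.1, 75.6]
ft_force: [-9.5, 4.3, -8.8]
width: 11.1
grip_force: 40.0
```

```bash
python3 -c "
from h import *
state()"
```

```text
17.13 th 0.47 tcp [585.92 201.69  85.92] F [-9.51  4.27 -8.79] w 11.087763136061739
[(np.int32(286), [269.0, 167.8]), (np.int32(125), [282.3, 161.6]), (np.int32(263), [292.7, 192.9]), (np.int32(232), [338.4, 228.6])]
```

Emit:
carry_out --pt "0 -0.04 0.03 0 0 0 0.8" --pt "0 -0.08 0.06 0 0 0 0.8" --pt "0 -0.1 0.09 0 0 0 0.8" --pt "0 -0.1 0.09 0 0 0 0.8" --pt "0 -0.1 0.09 0 0 0 0.8" --newtons 40

```text
clock: 17.6
tcp_pos: [585.9, 201.7, 85.9]
tcp_rot: [-179.6, 0.1, 75.6]
ft_force: [-9.6, 4.8, -4.4]
width: 10.8
grip_force: 40.0
```

```bash
python3 -c "
from h import *
state()
c=read_camera('side'); 
for th in(.45,.47,.49):
  Rr=R.from_euler('y',th)
  for y in(-33,33): print(th,y,[proj(c,tw(q,Rr.apply([-d,y,15])+[80,0,24])).round(1).tolist() for d in(35,110)])"
```

```text
17.6 th 0.47 tcp [585.93 201.7   85.86] F [-9.6   4.8  -4.36] w 10.78307586604058
[(np.int32(284), [268.9, 168.0]), (np.int32(123), [282.4, 161.7]), (np.int32(263), [292.8, 192.8]), (np.int32(231), [338.3, 228.6])]
0.45 -33 [[[337.9, 224.9]], [[298.5, 212.1]]]
0.45 33 [[[332.5, 205.6]], [[295.1, 192.9]]]
0.47 -33 [[[338.2, 224.6]], [[299.2, 211.1]]]
0.47 33 [[[332.8, 205.3]], [[295.7, 192.0]]]
0.49 -33 [[[338.5, 224.4]], [[299.9, 210.1]]]
0.49 33 [[[333.1, 205.0]], [[296.4, 191.1]]]
```

The slipped disc rests at the stop (338,228), as predicted for 35 mm, and the other is unmoved. Release now.

Emit:
carry_out --pt "0 0 0 0 0 0 1.3" --pt "0 0 0 0 0 0 1.6" --pt "0 0 0 0 0 0 2.4" --pt "0 0 0 0 0 0 3.2" --pt "0 0 0 0 0 0 3.6" --pt "0 0 0 0 0 0 3.6"

```text
clock: 18.2
tcp_pos: [590.3, 200.0, 87.7]
tcp_rot: [179.9, -0.0, 75.5]
ft_force: [-0.1, -0.6, 0.3]
width: 35.4
grip_force: 0.0
```

```bash
python3 -c "
from h import *
state('c')"
```

```text
18.2 th 0.487 tcp [590.31 200.01  87.68] F [-0.12 -0.57  0.34] w 35.3896772521991
[(np.int32(238), [280.8, 162.2]), (np.int32(195), [267.5, 169.2]), (np.int32(266), [292.9, 192.8]), (np.int32(231), [338.4, 228.6])]
```

View pics/c.png

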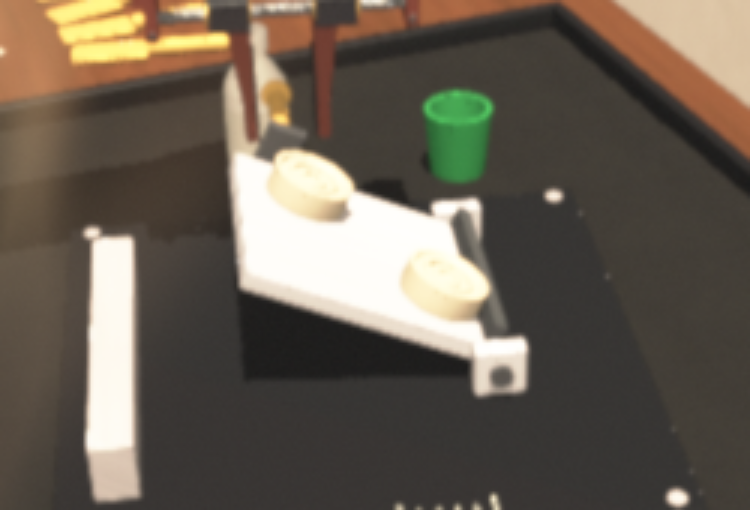

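The ramp stands with one disc at the foot stop and the other still up at crop (315,185); the gripper is clear of the handle. Next I'll rise and go over to the bar grip.

Emit:
carry_out --pt "0 -0.2 -1 0 0 0 3.6" --pt "0 -0.4 -3 0 0 0 3.6" --pt "0 -0.4 -6 0 0 0 3.6" --pt "0 -0.4 -9 0 0 0 5" --pt "0 -0.4 -11 0 0 0 5" --pt "0 -0.4 -11 0 0 0 5"

```text
clock: 18.75
tcp_pos: [588.0, 201.8, 202.8]
tcp_rot: [179.6, -0.3, 75.5]
ft_force: [1.0, -0.0, 0.0]
width: 49.1
grip_force: 0.0
```

```bash
python3 -c "
from h import *
o=get_obs();print(o['tcp_pos'],o['tcp_rot'])
print(rel(tw(q,[-137,-117,18])))"
```

```text
[588.   201.83 202.82] [179.64  -0.3   75.46]
(array([-22.53, -11.11,  18.29]), array([ 0.36, -0.3 , -0.04]))
```

Emit:
carry_out --pt "-3 -1.5 0 0 0 0 5" --pt "-6.5 -3.2 0 0 0 0 5" --pt "-10 -5 0 0 0 0 5" --pt "-13.5 -6.7 0 0 0 0 5" --pt "-17 -8.4 0 0 0 0 5" --pt "-20 -9.9 0 0 0 0 5" --pt "-22 -10.9 0 0 0 0 5" --pt "-22.5 -11.1 0 0 0 0 5" --pt "-22.5 -11.1 0 0 0 0 5" --pt "-22.5 -11.1 0 0 0 0 5"

```text
clock: 19.58
tcp_pos: [422.4, 12.2, 197.4]
tcp_rot: [179.9, -0.1, 75.5]
ft_force: [-0.2, 0.8, 0.3]
width: 50.0
grip_force: 0.0
```

```bash
python3 -c "
from h import *
o=get_obs();print(o['tcp_pos'],o['tcp_rot'])
print(rel(tw(q,[-137,-117,18])))
c=read_camera('top'); g=cv2.cvtColor(c['image'],cv2.COLOR_RGB2GRAY)
s=read_camera('side'); im=cv2.resize(s['image'][:,:,::-1],None,fx=3,fy=3)
for P in ([[-125,63,46],[-125,-147,46],[-149,-147,46],[-149,63,46]],): cv2.polylines(im,[np.int32(proj(s,tw(q,P))*3+1)],True,(0,0,255),1)
cv2.imwrite('pics/d.png',im[350:950,500:1300])
"
```

```text
[422.41  12.16 197.44] [179.94  -0.06  75.5 ]
(array([ 0.06,  0.25, 17.94]), array([ 0.06, -0.06,  0.  ]))
```

View pics/d.png

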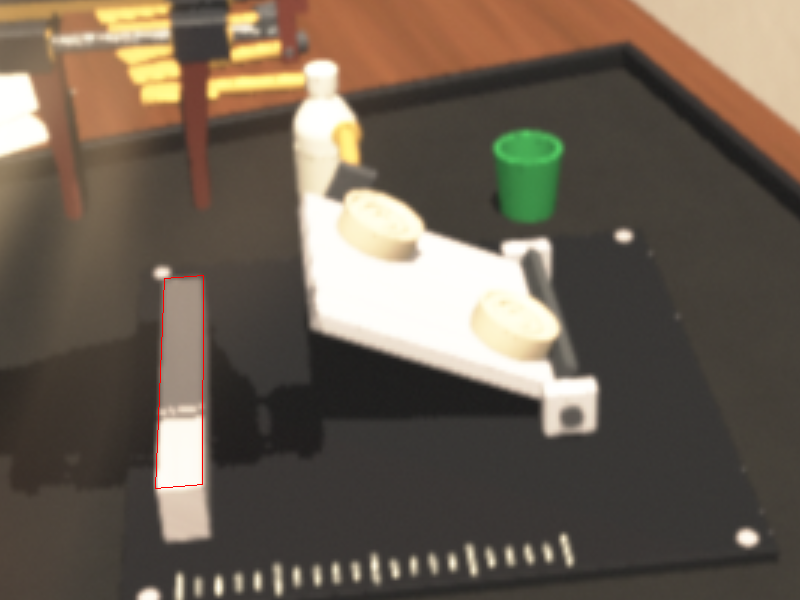

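The predicted bar outline matches the picture (crop x 157–204, y 275–487). Descend and grip.

Emit:
carry_out --pt "0 0.25 4 0 0 0 5" --pt "0 0.25 8 0 0 0 5" --pt "0 0.25 12 0 0 0 5" --pt "0 0.25 15 0 0 0 5" --pt "0 0.25 17 0 0 0 5" --pt "0 0.25 17.7 0 0 0 5" --pt "0 0.25 17.7 0 0 0 5" --pt "0 0.25 17.7 0 0 0 5" --pt "0 0.25 17.7 0 0 0 3" --pt "0 0.25 17.7 0 0 0 2" --pt "0 0.25 17.7 0 0 0 2" --pt "0 0.25 17.7 0 0 0 2" --pt "0 0.25 17.7 0 0 0 2" --pt "0 0.25 17.7 0 0 0 2" --newtons 15

```text
clock: 20.85
tcp_pos: [424.7, 11.1, 20.8]
tcp_rot: [179.9, -0.1, 75.5]
ft_force: [-0.7, 0.4, 7.4]
width: 23.9
grip_force: 15.0
```

```bash
python3 -c "
from h import *
def tl():
    o=get_obs(); print(R.from_euler('z',-q[2]).apply(o['tcp_pos']-[q[0],q[1],0]), o['tcp_rot'], R.from_euler('z',-q[2]).apply(o['ft_force']), o['ft_torque'],o['width'])
tl()
for th in(.45,.46,.47,.48): print(th, 80-(22+6*np.cos(th))/np.tan(th)-6*np.sin(th)-12)
"
```

```text
[-137.22 -118.27   20.8 ] [179.93  -0.06  75.51] [-0.74  0.22  7.38] [-0.01  0.3   0.09] 23.873435654503194
0.45 8.662341662319506
0.46 10.080719475714258
0.47 11.441647125927524
0.48 12.748724818033136
```

Emit:
carry_out --pt "0 0 -0.08 0 0 0 2" --pt "0 0 -0.14 0 0 0 2" --pt "0 0 -0.14 0 0 0 2" --pt "0 0.2 -0.14 0 0 0 2" --pt "0 0.5 -0.14 0 0 0 2" --pt "0 0.9 -0.14 0 0 0 2" --pt "0 1.4 -0.14 0 0 0 2" --pt "0 1.9 -0.14 0 0 0 2" --pt "0 2.4 -0.14 0 0 0 2" --pt "0 2.8 -0.14 0 0 0 2" --pt "0 3.0 -0.14 0 0 0 2" --pt "0 3.0 -0.14 0 0 0 2" --pt "0 3.0 -0.14 0 0 0 2"

```text
clock: 21.93
tcp_pos: [453.4, 3.1, 21.4]
tcp_rot: [180.0, -0.0, 75.5]
ft_force: [-0.1, -0.1, -2.9]
width: 23.5
grip_force: 15.0
```

```bash
cat >> h.py <<'E'
def tl():
    o=get_obs(); print(R.from_euler('z',-q[2]).apply(o['tcp_pos']-[q[0],q[1],0]), o['tcp_rot'], R.from_euler('z',-q[2]).apply(o['ft_force']), o['ft_torque'],o['width'])
E
python3 -c "
from h import *
tl()"
```

```text
[-107.41 -118.77   21.45] [179.97  -0.    75.45] [-0.08 -0.08 -2.85] [-0.24 -0.   -0.12] 23.49538860740991
```

Emit:
carry_out --pt "0 0.2 0.06 0 0 0 2" --pt "0 0.5 0.06 0 0 0 2" --pt "0 1 0.06 0 0 0 2" --pt "0 1.6 0.06 0 0 0 2" --pt "0 2.2 0.06 0 0 0 2" --pt "0 2.8 0.06 0 0 0 2" --pt "0 3.4 0.06 0 0 0 2" --pt "0 4 0.06 0 0 0 2" --pt "0 4.6 0.06 0 0 0 2" --pt "0 5.2 0.06 0 0 0 2" --pt "0 5.8 0.06 0 0 0 2" --pt "0 6.4 0.06 0 0 0 2" --pt "0 7 0.06 0 0 0 2" --pt "0 7.6 0.06 0 0 0 2" --pt "0 8.2 0.06 0 0 0 2" --pt "0 8.8 0.06 0 0 0 2" --pt "0 9.3 0.06 0 0 0 2" --pt "0 9.7 0.06 0 0 0 2" --pt "0 10 0.06 0 0 0 2" --pt "0 10 0.06 0 0 0 2"

```text
clock: 23.6
tcp_pos: [550.6, -22.0, 20.9]
tcp_rot: [180.0, 0.0, 75.5]
ft_force: [-0.4, -0.3, -2.1]
width: 24.0
grip_force: 14.8
```

```bash
python3 -c "
from h import *
tl(); state()"
```

```text
[  -7.07 -118.72   20.87] [179.96   0.    75.48] [-0.31 -0.34 -2.05] [-0.03  0.22  0.08] 24.043534435324872Traceback (most recent call last):
  File "<string>", line 3, in <module>
    tl(); state()
          ~~~~~^^
  File "h.py", line 33, in state
    th=brentq(lambda a:hp(a)[2]-hp(0)[2]-dz,0,.8)
    r = _zeros._brentq(f, a, b, xtol, rtol, maxiter, args, full_output, disp)
ValueError: f(a) and f(b) must have different signs
```

Emit:
carry_out --pt "0 0.1 0.03 0 0 0 2" --pt "0 0.25 0.03 0 0 0 2" --pt "0 0.4 0.03 0 0 0 2" --pt "0 0.55 0.03 0 0 0 2" --pt "0 0.7 0.03 0 0 0 2" --pt "0 0.85 0.03 0 0 0 2" --pt "0 1.0 0.03 0 0 0 2" --pt "0 1.1 0.03 0 0 0 2" --pt "0 1.15 0.03 0 0 0 2" --pt "0 1.2 0.03 0 0 0 2"

```text
clock: 24.43
tcp_pos: [561.4, -24.7, 20.5]
tcp_rot: [-180.0, -0.0, 75.5]
ft_force: [-2.6, -0.2, 0.8]
width: 24.5
grip_force: 14.9
```

```bash
python3 -c "
from h import *
tl()"
```

```text
[   4.04 -118.64   20.51] [-179.97   -0.     75.49] [-2.43 -0.81  0.81] [0.23 0.76 0.2 ] 24.519172208085745
```

Emit:
carry_out --pt "0 0.04 0 0 0 0 2" --pt "0 0.08 0 0 0 0 2" --pt "0 0.12 0 0 0 0 2" --pt "0 0.16 0 0 0 0 2" --pt "0 0.2 0 0 0 0 2" --pt "0 0.24 0 0 0 0 2"

```text
clock: 24.93
tcp_pos: [564.0, -25.4, 20.5]
tcp_rot: [180.0, 0.0, 75.5]
ft_force: [-1.6, 0.3, -1.1]
width: 24.0
grip_force: 14.9
```

```bash
python3 -c "
from h import *
tl()"
```

```text
[   6.75 -118.67   20.53] [179.99   0.    75.5 ] [-1.63 -0.1  -1.06] [0.14 0.49 0.18] 24.04248375839381
```

Emit:
carry_out --pt "0 0.04 0 0 0 0 2" --pt "0 0.08 0 0 0 0 2" --pt "0 0.12 0 0 0 0 2" --pt "0 0.15 0 0 0 0 2"

```text
clock: 25.27
tcp_pos: [565.4, -25.7, 20.5]
tcp_rot: [180.0, -0.0, 75.5]
ft_force: [-1.8, 0.5, -1.1]
width: 24.1
grip_force: 14.9
```

```bash
python3 -c "
from h import *
tl()"
```

```text
[   8.18 -118.66   20.54] [180.    -0.    75.49] [-1.85  0.02 -1.06] [-0.01  0.42  0.15] 24.1111242843577
```

Emit:
carry_out --pt "0 0.03 0 0 0 0 2" --pt "0 0.06 0 0 0 0 2" --pt "0 0.09 0 0 0 0 2" --pt "0 0.12 0 0 0 0 2"

```text
clock: 25.6
tcp_pos: [566.5, -26.0, 20.6]
tcp_rot: [-180.0, -0.0, 75.5]
ft_force: [-2.2, 0.9, -1.1]
width: 24.3
grip_force: 14.9
```

```bash
python3 -c "
from h import *
tl()"
```

```text
[   9.33 -118.6    20.55] [-180.    -0.    75.5] [-2.34  0.38 -1.12] [0.09 0.5  0.22] 24.292208450081446
```

Emit:
carry_out --pt "0 0.03 0 0 0 0 2" --pt "0 0.06 0 0 0 0 2" --pt "0 0.09 0 0 0 0 2" --pt "0 0.1 0 0 0 0 2"

```text
clock: 25.93
tcp_pos: [566.9, -26.1, 20.5]
tcp_rot: [-179.9, -0.0, 75.5]
ft_force: [-5.1, 0.5, 2.9]
width: 24.3
grip_force: 14.9
```

```bash
python3 -c "
from h import *
tl()"
```

```text
[   9.73 -118.63   20.5 ] [-179.93   -0.01   75.5 ] [-5.09 -0.78  2.92] [0.33 1.31 0.18] 24.318922923379056
```

Contact: Fx rose from 2.3 to 5.1 N. A little more for a snug fit.

Emit:
carry_out --pt "0 0.02 0 0 0 0 2" --pt "0 0.04 0 0 0 0 2" --pt "0 0.04 0 0 0 0 2" --pt "0 0.04 0 0 0 0 2"

```text
clock: 26.27
tcp_pos: [566.9, -26.1, 20.5]
tcp_rot: [-179.9, -0.0, 75.5]
ft_force: [-5.3, 1.5, 3.8]
width: 24.5
grip_force: 14.9
```

```bash
python3 -c "
from h import *
tl()"
```

```text
[   9.8  -118.61   20.48] [-179.9    -0.01   75.5 ] [-5.49  0.1   3.85] [0.37 1.39 0.23] 24.470087626729878
```

Emit:
carry_out --pt "0 0.02 0 0 0 0 2" --pt "0 0.04 0 0 0 0 2" --pt "0 0.04 0 0 0 0 2" --pt "0 0.04 0 0 0 0 2"

```text
clock: 26.6
tcp_pos: [567.0, -26.1, 20.5]
tcp_rot: [-179.9, -0.0, 75.5]
ft_force: [-6.9, 2.1, 4.6]
width: 24.3
grip_force: 14.9
```

```bash
python3 -c "
from h import *
tl()"
```

```text
[   9.87 -118.61   20.48] [-179.86   -0.01   75.51] [-7.21  0.35  4.62] [0.4  1.72 0.23] 24.254525744521086
```

Emit:
carry_out --pt "0 0 0 0 0 0 3" --pt "0 0 0 0 0 0 4.5" --pt "0 0 0 0 0 0 5" --pt "0 0 0 0 0 0 5" --pt "0 0 0 0 0 0 5" --pt "0 0 -1 0 0 0 5" --pt "0 0 -3 0 0 0 5" --pt "0 0 -6 0 0 0 5" --pt "0 0 -9 0 0 0 5" --pt "0 0 -12 0 0 0 5" --pt "0 0 -15 0 0 0 5" --pt "3 0 -17 0 0 0 5" --pt "5 -2 -18 0 0 0 5" --pt "5 -2 -18 0 0 0 5" --pt "5 -2 -18 0 0 0 5"

```text
clock: 27.85
tcp_pos: [561.4, 28.6, 201.8]
tcp_rot: [179.9, -0.1, 75.7]
ft_force: [-0.6, -0.6, 0.2]
width: 49.9
grip_force: 0.0
```

```bash
python3 -c "
from h import *
tl(); s=read_camera('side'); im=cv2.resize(s['image'][:,:,::-1],None,fx=3,fy=3)
x=9.8
cv2.polylines(im,[np.int32(proj(s,tw(q,[[x+12,63,46],[x+12,-147,46],[x-12,-147,46],[x-12,63,46]]))*3+1)],True,(0,0,255),1)
cv2.imwrite('pics/e.png',im[350:950,500:1300])
"
```

```text
[ -9.29 -67.1  201.81] [179.92  -0.09  75.67] [-0.39 -0.68  0.21] [-0.12  0.07  0.  ] 49.85623337798597
```

View pics/e.png

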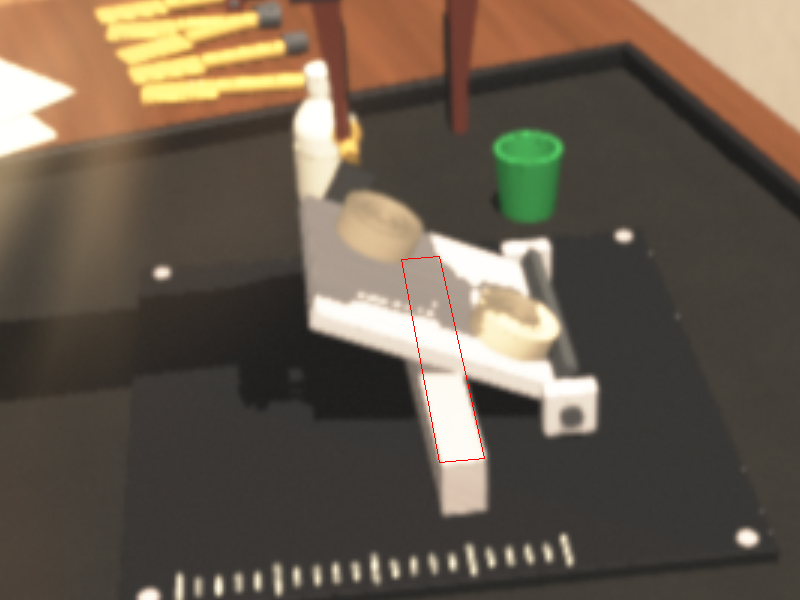

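The bar sits under the ramp as predicted, from crop (440,460) in to (425,375). The discs (380,225) and (515,325) and the ramp are unmoved, and the robot is clear.

```bash
python3 -c "
from station import workorder
print(workorder.job_done())"
```

```text
the job is handed in; nothing more can be done
None
```

The job is handed in: one disc slipped to the foot stop at about 0.47 rad, the other disc stayed put, and the ramp is still standing at that angle with the gauge bar resting snugly against its underside (about 5 N) and the arm clear.

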